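# Cap the coolant caddy's camlock spout

### The arm

A 7-joint arm with a two-finger parallel gripper is mounted at the origin on the work surface. World frame = base frame: x ahead of the robot, y to its left, z up, the work surface at z = 0. Lengths are in m, angles in degrees, forces in N, time in s.
With the tool pointing down it reaches from about 0.425 to 0.825 m from the base axis. Payload 3.6 kg.
Tool frame: the origin (TCP) lies on the centre line of the jaws, within the pads' length; the fingertips stand 14 mm ahead of it and the grasp point (between the pads) lies 5 mm behind it; z points along the fingers, y is the direction in which the jaws open and shut (so a half turn about z gives the same grasp; the last joint's range is limited). The gripper opens to 93 mm and grips with 3 to 60 N. Pads are 15 mm wide; open, the fingers measure 128 mm over their backs; the gripper's body (75 mm by 188 mm) begins 65 mm behind the grasp point.
Start: joints at [-68.44, 35.231, -0.722, 81.555, 0.464, 63.22, -2.315], TCP at [0.255, 0.598, 0.233] pointing down, gripper open.
Joint ranges: [-178.69, 178.69], [-17.37, 117.87], [-77.05, 75.6], [15.02, 138.74], [-78.02, 258.01], [0.78, 113.62], [-162.83, 162.83]. Speed limits (degrees/s): [159.86, 159.86, 180, 180, 180, 180, 180].

### API

Orientations are given as a 3x3 rotation matrix whose columns are the frame's x, y, z axes.
In Python, from cell import env, vision, order gives the robot as it stands.
- The arm moves only by the tool arm_command, never from a script. Its argument "commands" is a list of rows, each a list of 7 numbers: the opening, from 0 (shut) to 1 (fully open), then the shift along the tool's x, y, z in mm, then the turn, a rotation vector about the tool's x, y, z in rad. In form: [[claw, tx, ty, tz, rx, ry, rz], ...]. A call has 1 to 12 rows; each row is the pose to reach, as a shift and turn from the pose commanded when the call began, along the tool's axes at that moment; what a row does not reach only later rows make up. A row lasts 1/10 s, in which the tool goes at most 50 mm and 8.59 degrees, less where a joint would pass 70% of its speed; a pose out of reach is approached as far as the arm can. A call with a gripper value outside its range is refused whole. The fingers move at their own pace and stop on an object; the grip force is fixed at half the most. Time passes only in rows, so rows that repeat a pose let the fingers close. It gives the time, the measured TCP pose, the force and the opening at its end, in the units of the state.
- env.observe(): the state, without advancing time (a new reading comes with each control period).
- vision.get_image(name): name is "scene" or "side" or "wrist"; returns a dict with "img" (384x512x3 uint8, red, green, blue), "K" (3x3 intrinsics, pixels), "D" ([k1, k2, p1, p2, k3] as OpenCV has them; the pictures are not rectified), "rvec" (rotation vector, rad) and "tvec" (3), from world to camera coordinates, as OpenCV has them. Camera axes: x right, y down, z forward; pixel columns grow to the right and rows downward; lengths in m; the calibration is good to about 2 mm. A picture is of the moment at which its call begins. There is no depth.
- order.sign_off(): hands the job in, once; it reports no verdict.
Trained networks look in the newest picture that a camera, given by its name, has taken for a name from the list of things; names that differ only in an ending like _2 or _b are one class to them, and where a whole thing is asked for, a point or a joint stands for the part that bears it (a point fixed in the world has none). Each returns a list of dicts, best first, with "confidence" (0 to 1); they miss things now and then, are a little off and sometimes report something else, mostly with a low value. They report only what shows in the picture. A call takes as long as a camera call. They do not tell look-alikes from the thing itself.
- vision.find_in(camera, target): "uv" ([column, row] in pixels, amid what is visible of it).
- vision.landmark_of(camera, target): "uv" ([column, row] in pixels: a listed point, or the origin of a listed thing).
The state is a dict: "time": time; "qpos": joint angles; "joint_vel": joint speeds; "joint_torque": joint torques, N m; "eef_pos": TCP position; "ee_rot": TCP orientation; "force": force on the tool from outside, world axes, zero at the start; "ft_torque": the same for the moment, N m; "width": opening from 0.0 (shut) to 1.0 (fully open).
Only numpy, scipy, OpenCV 4.12 (cv2) and the standard library are available. Lean on these libraries where they do the work, as an engineer would, in place of code of your own. Each camera call takes 0.05 s, during which the arm holds its last target.

### The job

Close the grooved metal spout of the waste-coolant caddy with the loose cam-arm cap: push the cap down onto it until it is fully home against its stiff gasket, with both arms still up. Then swing the two cam arms fully down to their stops, one after the other, and let go. Work gently, without forcing the cap or spout, and leave the other things on the bench where they are.

Things in the scene. Friction and masses are not known exactly. Their poses are not given: they have to be found in the camera images.
- caddy: Low grey plastic caddy fixed to the bench, 220 x 160 mm, 80 mm high; origin at the centre of its underside, z up. On top, 40 mm from the centre towards -x, stands the upright grooved metal spout, about 78 mm tall; at x = +85 mm a small black vent, 22 mm tall, not part of the job.
- spout_nominal (a point): Point on the caddy where the centre of the spout's top rim nominally lies, 158 mm above the bench. The real spout is upright and rigid but stands up to 2 mm off along the caddy's x and y and up to 8 mm higher or lower (it is screwed in). Spout 45 mm in diameter, 3 mm chamfer at the rim; below a 12 mm lip a groove 33 mm across, 20 mm tall, for the cams.
- gasket (a joint): How far the black rubber gasket (31 mm across) on top of the spout is pressed: 0 = 5 mm proud of the rim, 0.005 = flush; starts 3 to 5 mm proud. It yields stiffly, at about 14 N plus drag if pushed fast, and stays where pressed. Once it is flush the cap's roof stands on the rim, a hard stop: the cap is home.
- cam_cap: Loose metal cap with two arms, about 0.45 kg, mouth down; origin at the centre of its mouth, z up. Body 56 mm across, 52 mm high; socket 48 mm across, 46 mm deep. Upright grip fin on top, 14 mm thick (along x), 36 mm long (y), 52 to 80 mm above the origin. Arms pivot at y = +32 and -32 mm, 29 mm above the origin, and swing in the y-z plane. Any turn about its axis fits.
- cap_seat (a point): Centre of the socket's inner roof, on the cap axis 46 mm above the cap's origin; it meets the centre of the real spout's rim when the cap is home. Axes as the cap.
- cap_grip (a point): Point in the middle of the grip fin, 70 mm above the cap's origin.
- cam_p (a joint): Arm on the cap's +y side. 0 = pointing out, 60 degrees above level; grows as it swings down; 1.92 = at its lower stop, 50 degrees below level. Steel bar 58 mm long from the pivot, 12 mm wide (16 at the end), 6 mm thick. Stiff hinge (0.12 N m), stays where left. Its short cam nose turns into the spout's groove.
- cam_p_end (a point): Point on the +y arm, in the middle of the bar, 52 mm from its pivot.
- cam_m (a joint): Angle of the arm on the cap's -y side, same build and values as cam_p.
- cam_m_end (a point): Point on the -y arm, in the middle of the bar, 52 mm from its pivot.
- pipe_cap: Bystander, leave alone: plain dull-metal pipe cap without arms, 56 mm across, 36 mm high; origin at its underside.
- grease_jar: Bystander, leave alone: white plastic jar with black lid, 56 mm across, 65 mm high; origin at its underside.
- spare_ring: Bystander, leave alone: flat black rubber ring, 44 mm across, 5 mm thick; origin at its underside.
- bolt: Bystander, leave alone: steel bolt lying, 50 mm long, head 17 mm; origin at its underside.
- screwdriver: Bystander, leave alone: screwdriver lying, 200 mm long, orange handle; origin at its underside.
- dial: Bystander, leave alone: round vehicle gauge lying face up, 104 mm across, 34 mm high; origin at its underside.
There are look-alikes about, which are no part of the job. What is meant by the cam_cap is not black or turquoise, and is the larger of those in its own colour.

How it is judged (in metres and radians):
On the way, in this order (a step that is already met when the one before it is completed fails the run):
1. the cap is pushed fully home on the spout while both arms are still up (value of joint gasket above 0.0035 m and z of cap_seat in the frame of spout_nominal below 0.011 m and horizontal distance between cap_seat and spout_nominal below 0.008 m and angle between the z axis of cam_cap and the z axis of caddy, either way round below 0.08 rad and value of joint each of cam_p, cam_m below 0.8 rad), for 0.2 s.
2. one arm is fully down while the other is still up (value of joint gasket above 0.0035 m and z of cap_seat in the frame of spout_nominal below 0.011 m and horizontal distance between cap_seat and spout_nominal below 0.008 m and angle between the z axis of cam_cap and the z axis of caddy, either way round below 0.08 rad and ((value of joint cam_p above 1.78 rad and value of joint cam_m below 0.8 rad) or (value of joint cam_m above 1.78 rad and value of joint cam_p below 0.8 rad))), for 0.2 s.
At the end, for the whole second after the job is handed in: The cap sits on the spout, gasket pressed to within 1.5 mm of flush (joint above 0.0035), its seat less than 11 mm above and 8 mm sideways of the nominal rim point, square within 0.08 rad, both arms down (joints above 1.78, stop 1.92), at rest (value of joint gasket above 0.0035 m and z of cap_seat in the frame of spout_nominal below 0.011 m and horizontal distance between cap_seat and spout_nominal below 0.008 m and angle between the z axis of cam_cap and the z axis of caddy, either way round below 0.08 rad and value of joint each of cam_p, cam_m above 1.78 rad and linear speed of cam_cap below 0.02 m/s); the robot touches nothing.
It fails at once if the cap or its arms are forced on the caddy with more than 40 N (contact force between cam_cap and caddy above 40 N).
It fails at once if a bystander is moved by more than 30 mm (distance of any of pipe_cap, grease_jar, spare_ring, bolt, screwdriver, dial from where it was at the start of the episode above 0.03 m).
It also fails if it takes over 72 s, if anything falls off the work surface, if the arm or the gripper's body presses on something with over 40 N, if the wrist force passes 120 N, or if a joint passes its speed limit or range.

## Working session

There is one attempt and no reset: what is moved stays moved. The work goes in short steps, Python scripts to look and compute and a tool call to move; the robot and the scene stay as the last step left them, time stands still between calls to the robot, and variables do not carry over. Pictures are saved under pics/ and viewed, and the job is handed in when it is done.

Besides the shell and the picture viewer there is one more tool, called after "Request:" as name(argument=value, ...), one argument or row to a line, values as JSON. arm_command: Moves the arm, as the interface text tells. Its arguments: {"type":"object","properties":{"commands":{"type":"array","items":{"type":"array","items":{"type":"number"}}}},"required":["commands"]}

```bash
ls; mkdir -p pics; cat > h.py <<'E'
import numpy as np, cv2
from cell import env, vision, order
E
python3 - <<'E'
from h import *
s=env.observe();print(s)
for c in("scene","side","wrist"):
    d=vision.get_image(c);cv2.imwrite(f"pics/{c}0.png",d["img"][:,:,::-1])
    for t in("cam_cap","caddy","cap_grip","cam_p_end","cam_m_end","spout_nominal","cap_seat","pipe_cap"):
        print(c,t,[(np.round(r["uv"]).tolist(),round(r["confidence"],2)) for r in vision.landmark_of(c,t)])
print(env.observe()["time"])
E
```

```text
pics
{'time': 0.0, 'qpos': array([-68.44070616,  35.29023298,  -0.72293441,  81.64068968,
         0.46342146,  63.22013429,  -2.31769992]), 'joint_vel': array([ 0.0315557 ,  0.01837272,  0.02766176,  0.10127085,  0.02170661,
       -0.01028087,  0.04846234]), 'joint_torque': array([-4.13558928e-05, -4.58949924e+01,  2.09356332e-01, -1.65741831e+01,
       -6.09959965e-02,  2.05112819e-02,  2.30972346e-04]), 'eef_pos': array([0.25447527, 0.59728837, 0.23147366]), 'ee_rot': array([[-9.19978802e-01,  3.91966866e-01, -9.89340155e-04],
       [ 3.91968114e-01,  9.19975699e-01, -2.38990130e-03],
       [-2.65932224e-05, -2.58644833e-03, -9.99996655e-01]]), 'force': array([0.17792884, 0.6872009 , 0.08958918]), 'ft_torque': array([-0.02726882,  0.06255751,  0.00659855]), 'width': 0.9977423398457198}
scene cam_cap [([310.0, 158.0], 0.96), ([300.0, 216.0], 0.89), ([232.0, 219.0], 0.78), ([169.0, 155.0], 0.59)]
scene caddy [([375.0, 237.0], 0.57)]
scene cap_grip [([312.0, 143.0], 0.88), ([298.0, 202.0], 0.79), ([228.0, 196.0], 0.75), ([168.0, 142.0], 0.62), ([250.0, 195.0], 0.15)]
scene cam_p_
[... 556 characters left out ...]
221.0], 0.71), ([194.0, 330.0], 0.69), ([176.0, 168.0], 0.64), ([264.0, 174.0], 0.63), ([306.0, 245.0], 0.49)]
side cam_p_end [([154.0, 173.0], 0.55), ([257.0, 163.0], 0.5), ([253.0, 88.0], 0.49), ([274.0, 199.0], 0.46), ([179.0, 317.0], 0.42)]
side cam_m_end [([306.0, 245.0], 0.66), ([213.0, 346.0], 0.54), ([272.0, 186.0], 0.48), ([200.0, 160.0], 0.4)]
side spout_nominal [([308.0, 246.0], 0.64), ([255.0, 90.0], 0.56)]
side cap_seat [([178.0, 175.0], 0.93), ([290.0, 226.0], 0.86), ([193.0, 331.0], 0.67)]
side pipe_cap [([242.0, 293.0], 0.96)]
wrist cam_cap []
wrist caddy []
wrist cap_grip []
wrist cam_p_end []
wrist cam_m_end []
wrist spout_nominal []
wrist cap_seat []
wrist pipe_cap []
1.35
```

View pics/scene0.png

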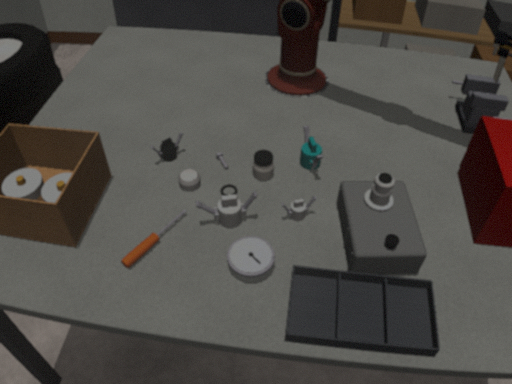

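View pics/side0.png

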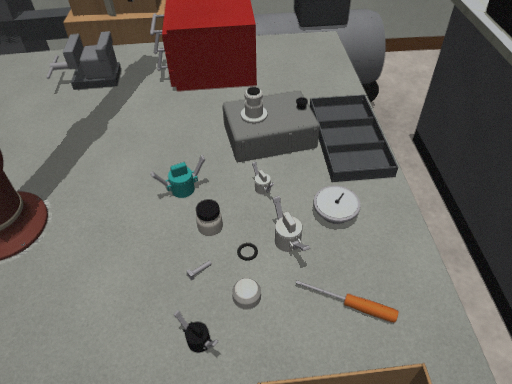

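View pics/wrist0.png

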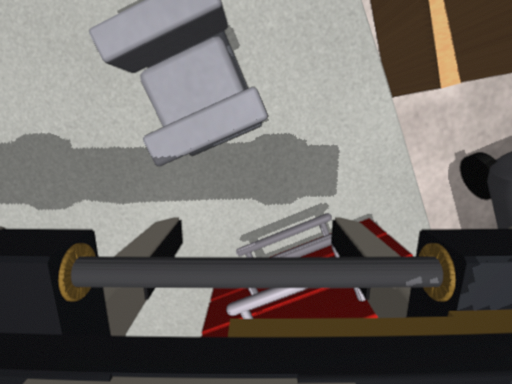

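The scene camera (facing the robot) shows four armed caps: black at about (169,152), turquoise at (311,155), large metal at (230,208) and small metal at (298,208). The plain pipe cap is at (189,179), and the spout is at (384,180). From the side camera the large metal cap is at (288,230), the small one at (262,182) and the spout at (254,92). By the description I choose the large metal cap at scene (230,208), and I'll check it in a close crop.

```bash
cat >> h.py <<'E'
from scipy.optimize import least_squares
def cam(n):
    d=vision.get_image(n); return d
def proj(d,P): return cv2.projectPoints(np.float64(P).reshape(-1,3),d["rvec"],d["tvec"],d["K"],d["D"])[0].reshape(-1,2)
def tri(obs):
    "obs list of (d,uv)"
    f=lambda X: np.concatenate([(proj(d,X)[0]-uv) for d,uv in obs])
    r=least_squares(f,[0.6,0,0.05]); return r.x, np.abs(r.fun).max()
def R(d): return cv2.Rodrigues(d["rvec"])[0]
def ray(d,uv,z):
    n=cv2.undistortPoints(np.float64([[uv]]),d["K"],d["D"])[0,0]
    C=-R(d).T@np.ravel(d["tvec"]); v=R(d).T@np.array([*n,1]); return C+v*(z-C[2])/v[2]
def crop(d,u,v,w,h,k,name):
    i=d["img"][v:v+h,u:u+w,::-1]; cv2.imwrite(name,cv2.resize(i,None,fx=k,fy=k,interpolation=cv2.INTER_CUBIC))
E
python3 - <<'E'
from h import *
a=cam("scene");b=cam("side")
i=np.hstack([cv2.resize(a["img"][165:240,180:330,::-1],None,fx=5,fy=5,interpolation=cv2.INTER_CUBIC)])
cv2.imwrite("pics/c1.png",i)
crop(b,230,70,100,190,3,"pics/c2.png")
crop(a,335,150,100,130,4,"pics/c3.png")
for n,p in dict(cap_seat=[(230,207),(290,226)],cap_grip=[(228,196),(289,221)],cap_o=[(232,219),(287,243)],pend=[(254,195),(278,203)],mend=[(197,203),(306,245)],spout=[(384,178),(255,90)],caddy=[(375,237),(270,135)],small=[(300,204),(263,180)],ring=[(229,190),(247,251)],jar=[(263,168),(208,220)],turq=[(311,155),(181,182)]).items():
    print(n,*[np.round(x,4) for x in tri([(a,p[0]),(b,p[1])])])
for d in(a,b): print(np.round(-R(d).T@np.ravel(d["tvec"]),3))
E
```

```text
cap_seat [ 0.6412 -0.1074  0.0459] 0.0627
cap_grip [ 0.6355 -0.1142  0.074 ] 0.763
cap_o [ 0.6349 -0.108  -0.0092] 1.0515
pend [ 0.6198 -0.0574  0.0682] 1.2563
mend [ 0.6615 -0.1778  0.0719] 0.6563
spout [0.6025 0.2278 0.1554] 0.1128
caddy [ 6.422e-01  2.392e-01 -6.000e-04] 0.3757
small [0.5989 0.0504 0.0308] 1.481
ring [ 0.548  -0.1289  0.0014] 0.1465
jar [ 0.4701 -0.051   0.0182] 0.3517
turq [0.4083 0.0694 0.0231] 0.4422
[1.312 0.038 0.833]
[ 0.527 -0.656  0.764]
```

View pics/c1.png

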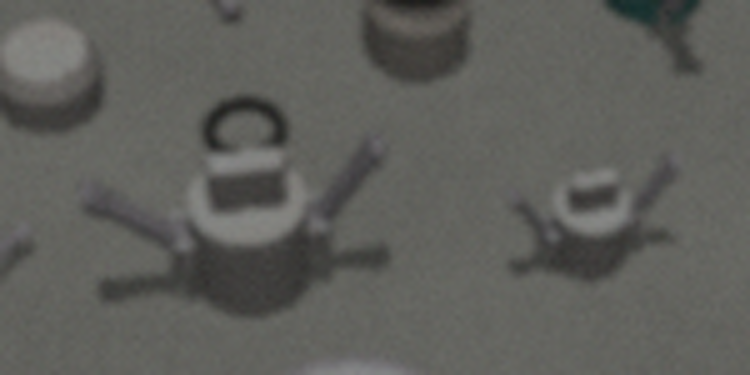

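View pics/c2.png

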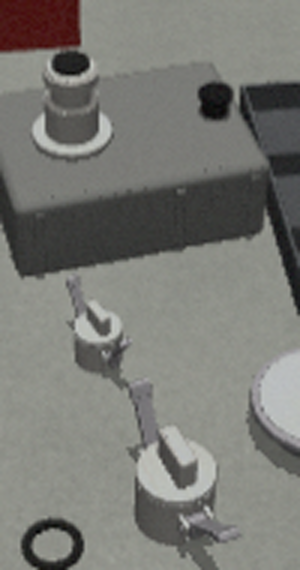

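View pics/c3.png

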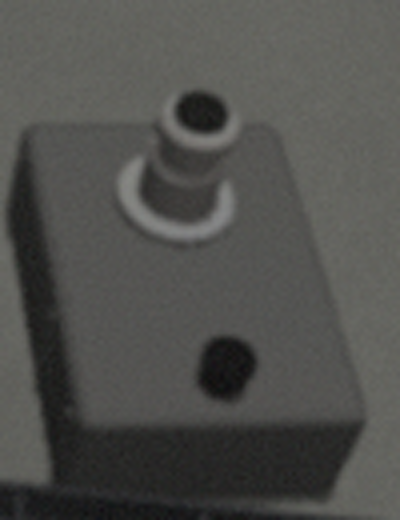

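The crop confirms it: the metal cap at scene (230,208) is clearly larger than the one at (298,208), and both its arms are up. Next I'll bring the wrist camera over it.

```bash
cat >> h.py <<'E'
from scipy.spatial.transform import Rotation as Ro
def down(yaw_y):
    "tool z down, tool y at yaw (deg) in world"
    a=np.radians(yaw_y); y=np.array([np.cos(a),np.sin(a),0]); z=np.array([0,0,-1.]); return np.c_[np.cross(y,z),y,z]
def go(p,Rt,s=None):
    s=s or env.observe(); R0=s["ee_rot"]
    t=R0.T@(np.array(p)-s["eef_pos"])*1000; r=Ro.from_matrix(R0.T@Rt).as_rotvec()
    print("shift",np.round(t,1),"rot",np.round(r,4), "pos",np.round(s["eef_pos"],4),"t",s["time"]); return t,r
E
python3 - <<'E'
from h import *
d=cam("wrist");s=env.observe()
C=-R(d).T@np.ravel(d["tvec"])
print("cam in tool",s["ee_rot"].T@(C-s["eef_pos"]),"\n",np.round(s["ee_rot"].T@R(d).T,3)); print(d["K"])
go([0.60,-0.10,0.26],down(19.3))
E
```

```text
cam in tool [ 6.62025566e-02  1.12371838e-04 -1.51291448e-01] 
 [[-0.    -0.971 -0.237]
 [ 1.     0.    -0.   ]
 [ 0.    -0.237  0.971]]
[[284.39492195   0.         256.58231131]
 [  0.         284.39492195 192.31983513]
 [  0.           0.           1.        ]]
shift [-591.2 -506.8  -27.4] rot [-1.000e-04 -0.000e+00  8.312e-01] pos [0.2548 0.598  0.2326] t 1.5
```

Request:
arm_command(
  commands=[
    [1,-591,-507,-27,0,0,0.831],
    [1,-591,-507,-27,0,0,0.831],
    [1,-591,-507,-27,0,0,0.831],
    [1,-591,-507,-27,0,0,0.831],
    [1,-591,-507,-27,0,0,0.831],
    [1,-591,-507,-27,0,0,0.831],
    [1,-591,-507,-27,0,0,0.831],
    [1,-591,-507,-27,0,0,0.831],
    [1,-591,-507,-27,0,0,0.831],
    [1,-591,-507,-27,0,0,0.831],
    [1,-591,-507,-27,0,0,0.831],
    [1,-591,-507,-27,0,0,0.831],
  ],
)

```text
time: 2.7
eef_pos: [0.5212, 0.0587, 0.2539]
ee_rot: [[-0.331, 0.944, 0.001], [0.944, 0.331, 0.001], [0.0, 0.001, -1.0]]
force: [0.7, 0.0, 0.4]
width: 1.001
```

Request:
arm_command(
  commands=[
    [1,-165,20,-5,0,0,0],
    [1,-165,20,-5,0,0,0],
    [1,-165,20,-5,0,0,0],
    [1,-165,20,-5,0,0,0],
    [1,-165,20,-5,0,0,0],
  ],
)

```text
time: 3.2
eef_pos: [0.5941, -0.0921, 0.2582]
ee_rot: [[-0.325, 0.946, 0.0], [0.946, 0.325, -0.002], [-0.002, -0.001, -1.0]]
force: [0.6, 0.3, -0.6]
width: 1.001
```

```bash
python3 - <<'E'
from h import *
d=cam("wrist");cv2.imwrite("pics/w1.png",d["img"][:,:,::-1]);s=env.observe();print(s["eef_pos"],s["time"])
for t in("cam_cap","cap_grip","cap_seat","cam_p_end","cam_m_end"):
    L=vision.landmark_of("wrist",t)[:2]
    print(t,[(np.round(r["uv"],1).tolist(),round(r["confidence"],2)) for r in L], [np.round(ray(d,r["uv"],{"cam_cap":0,"cap_grip":.07,"cap_seat":.046}.get(t,.074)),4) for r in L])
E
```

```text
[ 0.59367689 -0.08863013  0.25809067] 3.25
cam_cap [([165.0, 10.2], 0.94), ([278.4, 191.9], 0.81)] [array([0.4125, 0.0668, 0.    ]), array([ 0.635, -0.114,  0.   ])]
cap_grip [([304.4, 64.8], 0.83), ([287.0, 203.0], 0.65)] [array([0.6018, 0.047 , 0.07  ]), array([ 0.6392, -0.1094,  0.07  ])]
cap_seat [([282.0, 199.3], 0.92), ([298.8, 72.6], 0.92)] [array([ 0.6359, -0.1125,  0.046 ]), array([0.6007, 0.0419, 0.046 ])]
cam_p_end [([298.0, 32.5], 0.72), ([289.4, 157.4], 0.63)] [array([0.5832, 0.0744, 0.074 ]), array([ 0.6216, -0.0552,  0.074 ])]
cam_m_end [([282.5, 253.6], 0.79), ([298.2, 103.8], 0.56)] [array([ 0.6567, -0.1738,  0.074 ]), array([0.6097, 0.0051, 0.074 ])]
```

View pics/w1.png

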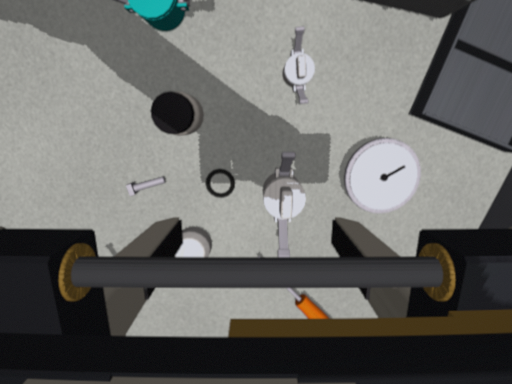

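```bash
python3 - <<'E'
from h import *
go([0.637,-0.111,0.17],down(16.6))
E
```

```text
shift [-38.2  32.5  88.5] rot [ 0.0001 -0.0015  0.0512] pos [ 0.5936 -0.086   0.2585] t 3.5
```

Request:
arm_command(
  commands=[
    [1,-38,32,88,0,0,0.051],
    [1,-38,32,88,0,0,0.051],
    [1,-38,32,88,0,0,0.051],
    [1,-38,32,88,0,0,0.051],
  ],
)

```text
time: 3.9
eef_pos: [0.636, -0.1127, 0.1693]
ee_rot: [[-0.283, 0.959, -0.003], [0.959, 0.283, 0.001], [0.002, -0.003, -1.0]]
force: [-0.3, -0.2, 0.8]
width: 0.995
```

```bash
python3 - <<'E'
from h import *
d=cam("wrist");cv2.imwrite("pics/w2.png",d["img"][:,:,::-1]);s=env.observe();print(s["eef_pos"],s["time"])
for t in("cam_cap","cap_grip","cap_seat","cam_p_end","cam_m_end"):
    L=vision.landmark_of("wrist",t)[:2]
    print(t,[(np.round(r["uv"],1).tolist(),round(r["confidence"],2)) for r in L], [np.round(ray(d,r["uv"],{"cam_cap":0,"cap_grip":.07,"cap_seat":.046}.get(t,.074)),4) for r in L])
go([0.637,-0.111,0.17],down(16.6))
E
```

```text
[ 0.63693369 -0.11288377  0.17155338] 3.95
cam_cap [([258.9, 179.3], 0.97), ([268.3, 24.1], 0.88)] [array([ 0.6365, -0.1092,  0.    ]), array([0.5996, 0.049 , 0.    ])]
cap_grip [([259.5, 198.4], 0.76), ([275.2, 4.6], 0.56)] [array([ 0.6379, -0.113 ,  0.07  ]), array([0.6045, 0.0426, 0.07  ])]
cap_seat [([257.4, 189.7], 0.74), ([272.0, 19.4], 0.64)] [array([ 0.6353, -0.1111,  0.046 ]), array([0.6041, 0.0394, 0.046 ])]
cam_p_end [([260.0, 129.8], 0.79), ([180.8, 176.7], 0.66)] [array([ 0.6208, -0.0542,  0.074 ]), array([ 0.5652, -0.1128,  0.074 ])]
cam_m_end [([259.7, 263.3], 0.8), ([275.6, 56.4], 0.53)] [array([ 0.656 , -0.1732,  0.074 ]), array([0.6162, 0.005 , 0.074 ])]
shift [2.6 0.5 3. ] rot [ 0.0038  0.0012 -0.003 ] pos [ 0.6373 -0.1136  0.173 ] t 4.2
```

View pics/w2.png

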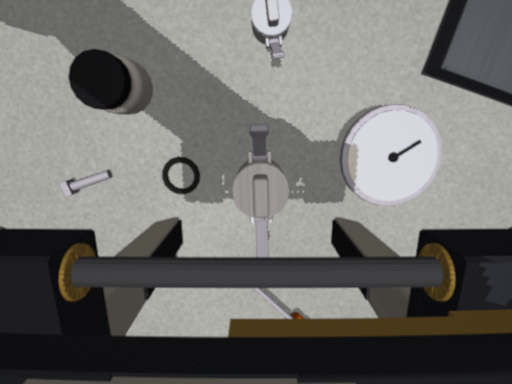

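Request:
arm_command(
  commands=[
    [1,2,0,50,0,0,0],
    [1,2,0,88,0,0,0],
    [1,2,0,88,0,0,0],
    [1,2,0,88,0,0,0],
  ],
)

```text
time: 4.6
eef_pos: [0.6366, -0.1122, 0.0837]
ee_rot: [[-0.282, 0.959, 0.001], [0.959, 0.282, -0.0], [-0.001, 0.001, -1.0]]
force: [0.9, -0.3, -0.0]
width: 0.999
```

```bash
python3 - <<'E'
from h import *
go([0.637,-0.112,0.07],down(16.6))
E
```

```text
shift [ 0.1  0.5 13.7] rot [ 0.0009  0.0006 -0.0037] pos [ 0.6366 -0.1122  0.0837] t 4.6
```

Request:
arm_command(
  commands=[
    [1,0,0,7,0,0,0],
    [1,0,0,14,0,0,0],
    [1,0,0,14,0,0,0],
    [0,0,0,14,0,0,0],
    [0,0,0,14,0,0,0],
    [0,0,0,14,0,0,0],
    [0,0,0,14,0,0,0],
    [0,0,0,14,0,0,0],
    [0,0,0,14,0,0,0],
    [0,0,0,14,0,0,0],
  ],
)

```text
time: 5.6
eef_pos: [0.6361, -0.1121, 0.0684]
ee_rot: [[-0.282, 0.959, -0.0], [0.959, 0.282, -0.0], [0.0, -0.0, -1.0]]
force: [-0.1, 0.7, -1.2]
width: 0.447
```

Request:
arm_command(
  commands=[
    [0,0,0,0,0,0,0],
    [0,0,0,0,0,0,0],
    [0,0,0,0,0,0,0],
    [0,0,0,0,0,0,0],
    [0,0,0,0,0,0,0],
    [0,0,0,0,0,0,0],
  ],
)

```text
time: 6.2
eef_pos: [0.6368, -0.1118, 0.0686]
ee_rot: [[-0.282, 0.959, 0.001], [0.959, 0.282, 0.0], [-0.0, 0.001, -1.0]]
force: [3.3, 0.5, -1.1]
width: 0.149
```

Request:
arm_command(
  commands=[
    [0,0,0,-20,0,0,0],
    [0,0,0,-50,0,0,0],
    [0,0,0,-100,0,0,0],
    [0,0,0,-150,0,0,0],
    [0,0,0,-200,0,0,0],
    [0,0,0,-230,0,0,0],
    [0,0,0,-230,0,0,0],
  ],
)

```text
time: 6.9
eef_pos: [0.6373, -0.1133, 0.3028]
ee_rot: [[-0.282, 0.96, 0.008], [0.96, 0.282, -0.002], [-0.004, 0.007, -1.0]]
force: [1.2, 0.4, -4.3]
width: 0.145
```

```bash
python3 - <<'E'
from h import *
a=cam("scene");b=cam("side");w=cam("wrist")
cv2.imwrite("pics/s2.png",a["img"][:,:,::-1]);cv2.imwrite("pics/b2.png",b["img"][:,:,::-1]);cv2.imwrite("pics/w3.png",w["img"][:,:,::-1])
for uv in((172,85),(255,82)): print(ray(b,uv,0))
L=[vision.landmark_of("scene","spout_nominal"),vision.landmark_of("side","spout_nominal")]
print(L); 
s=env.observe(); print(s["eef_pos"],s["force"],s["time"])
E
```

```text
[0.36873169 0.51309301 0.        ]
[0.6258085  0.49715428 0.        ]
[[{'uv': [384.4, 176.0], 'confidence': 0.92}], [{'uv': [252.6, 91.3], 'confidence': 0.96}]]
[ 0.63428215 -0.11149868  0.29465922] [ 0.7283875   0.42900031 -5.10878479] 7.15
```

View pics/s2.png

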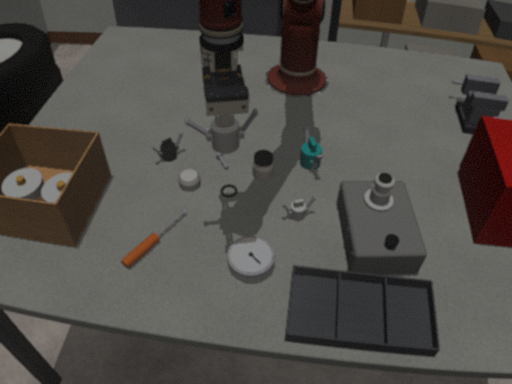

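View pics/w3.png

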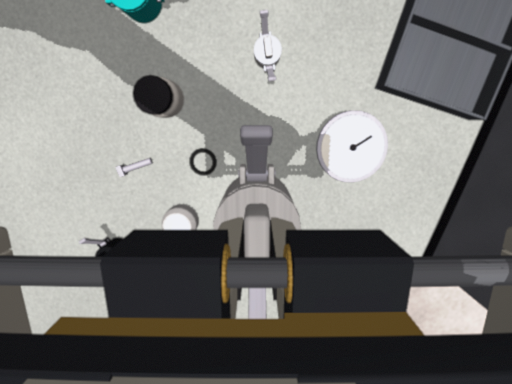

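Cap is held, jaws at about 14 mm. Next I'll view the spout from two wrist positions.

```bash
python3 - <<'E'
from h import *
go([0.604,0.114,0.30],down(16.4))
E
```

```text
shift [224.9  34.5  -4.8] rot [-0.0069 -0.0034 -0.0004] pos [ 0.6343 -0.1115  0.2947] t 7.15
```

Request:
arm_command(
  commands=[
    [0,40,6,-2,0,0,0],
    [0,85,12,-2,0,0,0],
    [0,130,20,-2,0,0,0],
    [0,175,28,-2,0,0,0],
    [0,215,34,-2,0,0,0],
    [0,225,34,-2,0,0,0],
    [0,225,34,-2,0,0,0],
    [0,225,34,-2,0,0,0],
    [0,225,34,-2,0,0,0],
  ],
)

```text
time: 8.05
eef_pos: [0.6054, 0.1101, 0.2999]
ee_rot: [[-0.278, 0.961, -0.001], [0.961, 0.278, -0.002], [-0.002, -0.001, -1.0]]
force: [0.3, -0.3, -4.8]
width: 0.146
```

```bash
python3 - <<'E'
from h import *
d=cam("wrist");cv2.imwrite("pics/w4.png",d["img"][:,:,::-1]);s=env.observe()
print(vision.landmark_of("wrist","spout_nominal")[:2],vision.landmark_of("wrist","caddy")[:2])
import pickle;pickle.dump(d,open("v1.pkl","wb"))
go([0.670,0.175,0.30],down(16.4))
E
```

```text
[{'uv': [288.9, 66.7], 'confidence': 0.93}] [{'uv': [301.8, 90.9], 'confidence': 0.76}, {'uv': [255.6, 204.0], 'confidence': 0.25}]
shift [43.1 79.7  0.3] rot [-0.0003  0.0008 -0.0033] pos [0.6055 0.1114 0.3004] t 8.2
```

View pics/w4.png

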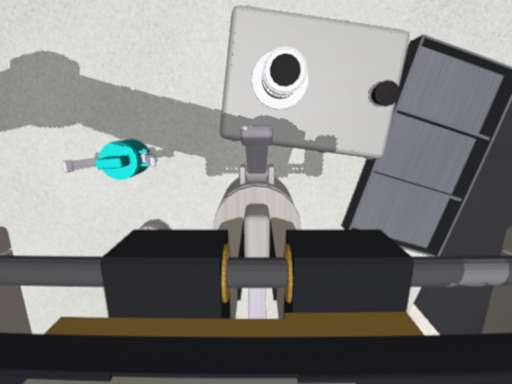

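The spout shows unblocked: its rim with the black gasket is at about (286,71), and the vent is at (384,93).

Request:
arm_command(
  commands=[
    [0,20,40,0,0,0,0],
    [0,43,80,0,0,0,0],
    [0,43,80,0,0,0,0],
    [0,43,80,0,0,0,0],
    [0,43,80,0,0,0,0],
    [0,43,80,0,0,0,0],
  ],
)

```text
time: 8.8
eef_pos: [0.6697, 0.1753, 0.3012]
ee_rot: [[-0.28, 0.96, 0.001], [0.96, 0.28, -0.001], [-0.001, 0.0, -1.0]]
force: [0.1, 0.3, -3.9]
width: 0.146
```

```bash
cat > fit.py <<'E'
from h import *
import pickle
v1=pickle.load(open("v1.pkl","rb"));v2=pickle.load(open("v2.pkl","rb"))
def blob(d,x,y):
    g=cv2.cvtColor(d["img"],cv2.COLOR_RGB2GRAY); m=(g<60).astype(np.uint8)
    n,l=cv2.connectedComponents(m); i=l[int(y),int(x)]
    c=max(cv2.findContours((l==i).astype(np.uint8),cv2.RETR_EXTERNAL,cv2.CHAIN_APPROX_NONE)[0],key=len)
    return cv2.fitEllipse(c)
E
python3 - <<'E'
from h import *
import pickle
d=cam("wrist");cv2.imwrite("pics/w5.png",d["img"][:,:,::-1]);pickle.dump(d,open("v2.pkl","wb"))
print(vision.landmark_of("wrist","spout_nominal")[:2]); u2=vision.landmark_of("wrist","spout_nominal")[0]["uv"]
v1=pickle.load(open("v1.pkl","rb"));a=cam("scene");b=cam("side")
print(tri([(v1,[288.9,66.7]),(d,u2)]), tri([(v1,[288.9,66.7]),(d,u2),(a,[384.2,177]),(b,[253,91])]))
print(env.observe()["eef_pos"],env.observe()["time"])
E
```

```text
[{'uv': [206.9, 115.5], 'confidence': 0.69}]
(array([0.60145455, 0.23150655, 0.16214554]), np.float64(0.10829068528249763)) (array([0.6006357 , 0.23175262, 0.15463826]), np.float64(1.562318555513798))
[0.66967791 0.17677289 0.30095794] 9.05
```

View pics/w5.png

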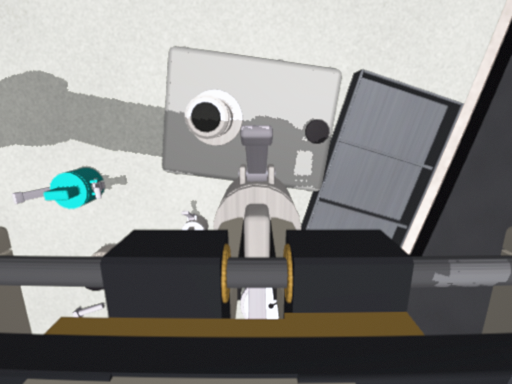

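```bash
cat >> fit.py <<'E'
def cont(d,x,y,th=70):
    g=cv2.cvtColor(d["img"],cv2.COLOR_RGB2GRAY); m=(g<th).astype(np.uint8)
    n,l=cv2.connectedComponents(m); i=l[int(y),int(x)]
    return max(cv2.findContours((l==i).astype(np.uint8),cv2.RETR_EXTERNAL,cv2.CHAIN_APPROX_NONE)[0],key=len)
if __name__=="__main__":
  for th in (50,80,110):
    c1,c2=cont(v1,286,71,th),cont(v2,206,117,th); e=[cv2.fitEllipse(c) for c in(c1,c2)]
    print(th,[np.round(np.r_[x[0],x[1]],1) for x in e])
    X,r=tri([(v1,e[0][0]),(v2,e[1][0])]);print(np.round(X,4),r)
    for k,c in enumerate((c1,c2)):
        d=(v1,v2)[k]; C=-R(d).T@np.ravel(d["tvec"]); print("depth-based dist ", d["K"][0,0]*.031/max(e[k][1]), "C",np.round(C,4))
E
python3 fit.py
```

```text
50 [array([284.6,  69.5,  27. ,  29.5]), array([237.9, 159.4, 385.2, 574.2])]
[0.6199 0.2153 0.1327] 24.05477323252532
depth-based dist  0.2991480882783256 C [0.5867 0.1737 0.4511]
depth-based dist  0.015353422195425645 C [0.6506 0.2386 0.4524]
80 [array([284.7,  69.4,  27.9,  30.5]), array([205.4, 116.8,  26.9,  28.3])]
[0.5988 0.2296 0.1536] 0.18068460569668332
depth-based dist  0.28893282106473656 C [0.5867 0.1737 0.4511]
depth-based dist  0.3119687598600805 C [0.6506 0.2386 0.4524]
110 [array([284.7,  69.4,  28.8,  31.2]), array([205.3, 116.9,  27.7,  28.8])]
[0.5988 0.2296 0.1538] 0.19206531144826045
depth-based dist  0.28269809966249176 C [0.5867 0.1737 0.4511]
depth-based dist  0.30575806730386706 C [0.6506 0.2386 0.4524]
```

```bash
python3 - <<'E'
from fit import *
a=cam("scene");b=cam("side")
w=[(v1,[284.7,69.4]),(v2,[205.4,116.8])]; o=[(a,[385.0,177.4]),(b,[253.3,91.0])]
print(tri(o),tri(w+o))
# vent & caddy direction: vent top centre z~.102
print([ray(v1,[384,93],.102),ray(v2,[317,131],.102)])
# held cap: where, network
for t in ("cap_grip","cam_m_end","cam_p_end"):
    print(t,[(np.round(r["uv"],1),r["confidence"]) for r in vision.landmark_of("scene",t)[:3]],[(np.round(r["uv"],1),r["confidence"]) for r in vision.landmark_of("side",t)[:3]])
cv2.imwrite("pics/b3.png",b["img"][:,:,::-1]);cv2.imwrite("pics/a3.png",a["img"][:,:,::-1])
go([0.599,0.2298,0.30],down(16.4))
E
```

```text
(array([0.59791421, 0.23040268, 0.15213937]), np.float64(0.2503424486337309)) (array([0.59865351, 0.22976631, 0.15279315]), np.float64(0.37359696927717323))
[array([0.72047648, 0.24787561, 0.102     ]), array([0.72349005, 0.249554  , 0.102     ])]
cap_grip [(array([312.3, 143.4]), 0.96), (array([296.6, 200. ]), 0.89), (array([167.3, 140.9]), 0.84)] [(array([196.6, 329.7]), 0.77), (array([291.1,  44.2]), 0.75), (array([265.1, 172.3]), 0.68)]
cam_m_end [(array([338.2, 151.3]), 0.72), (array([149.7, 144.2]), 0.6), (array([281.9, 202. ]), 0.5)] [(array([247.7, 253.4]), 0.67), (array([201.3, 159.2]), 0.63), (array([213.2, 344.8]), 0.56)]
cam_p_end [(array([180.7, 137.7]), 0.62), (array([404.8, 141.2]), 0.59), (array([306.8, 125.7]), 0.54)] [(array([177.3, 319.3]), 0.58), (array([254.5, 163.4]), 0.52), (array([156.1, 172.9]), 0.52)]
shift [ 70.4 -53.1   0.4] rot [-0.0001  0.     -0.0001] pos [0.6698 0.1773 0.3004] t 9.45
```

View pics/b3.png

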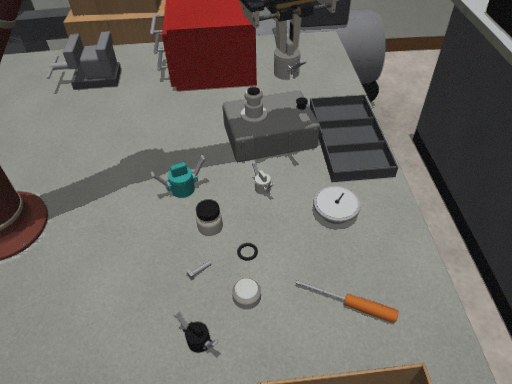

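Request:
arm_command(
  commands=[
    [0,35,-27,0,0,0,0],
    [0,70,-53,0,0,0,0],
    [0,70,-53,0,0,0,0],
    [0,70,-53,40,0,0,0],
    [0,70,-53,60,0,0,0],
    [0,70,-53,60,0,0,0],
    [0,70,-53,60,0,0,0],
    [0,70,-53,60,0,0,0],
  ],
)

```text
time: 10.25
eef_pos: [0.6007, 0.2296, 0.2424]
ee_rot: [[-0.282, 0.959, 0.004], [0.959, 0.282, 0.001], [0.0, 0.004, -1.0]]
force: [0.9, -0.3, -4.5]
width: 0.144
```

```bash
python3 - <<'E'
from h import *
a=cam("scene");b=cam("side")
i=cv2.resize(a["img"][110:230,330:430,::-1],None,fx=4,fy=4,interpolation=cv2.INTER_CUBIC);j=cv2.resize(b["img"][20:140,205:305,::-1],None,fx=4,fy=4,interpolation=cv2.INTER_CUBIC)
cv2.imwrite("pics/ab4.png",np.hstack([i,j]))
print(env.observe()["force"]);go([0.5987,0.2298,0.225],down(16.4))
E
```

```text
[ 1.13928933 -0.73692166 -4.1748643 ]
shift [ 0.7 -1.6 17.3] rot [ 0.0035 -0.0002 -0.0004] pos [0.6004 0.2295 0.2423] t 10.35
```

View pics/ab4.png

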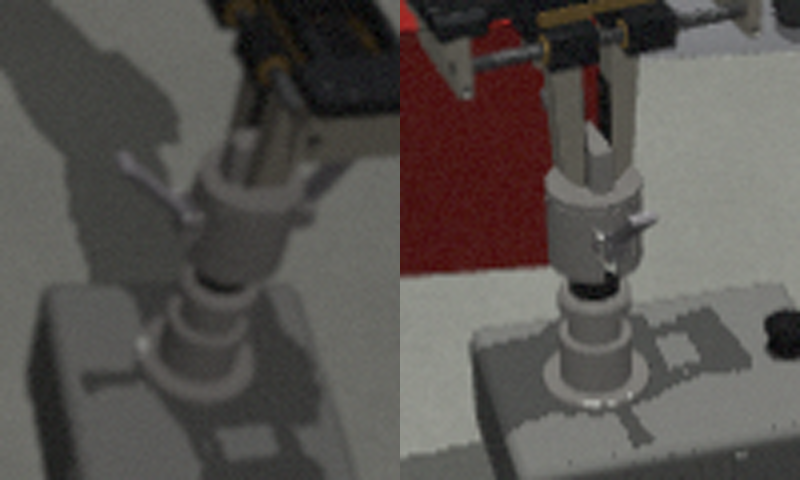

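```bash
python3 - <<'E'
from h import *
s=env.observe();p=s["eef_pos"];t=np.linspace(0,2*np.pi,40)
def circ(c,r,z): return np.c_[c[0]+r*np.cos(t),c[1]+r*np.sin(t),np.full(40,z)]
o=[]
for n,(u,v) in dict(scene=(330,110),side=(205,20)).items():
    d=cam(n);i=cv2.resize(d["img"][v:v+120,u:u+100,::-1],None,fx=4,fy=4,interpolation=cv2.INTER_CUBIC)
    for c,r,z,col in((p,.028,p[2]-.0685,(0,255,0)),(p,.028,p[2]-.0165,(0,255,0)),((.5987,.2298),.0225,.147,(0,0,255)),((.5987,.2298),.0155,.154,(255,0,255))):
        q=((proj(d,circ(c,r,z))-[u,v]+.5)*4).astype(np.int32);cv2.polylines(i,[q],True,col,1)
    o.append(i)
cv2.imwrite("pics/ab5.png",np.hstack(o))
E
```

```text
(no output)
```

View pics/ab5.png

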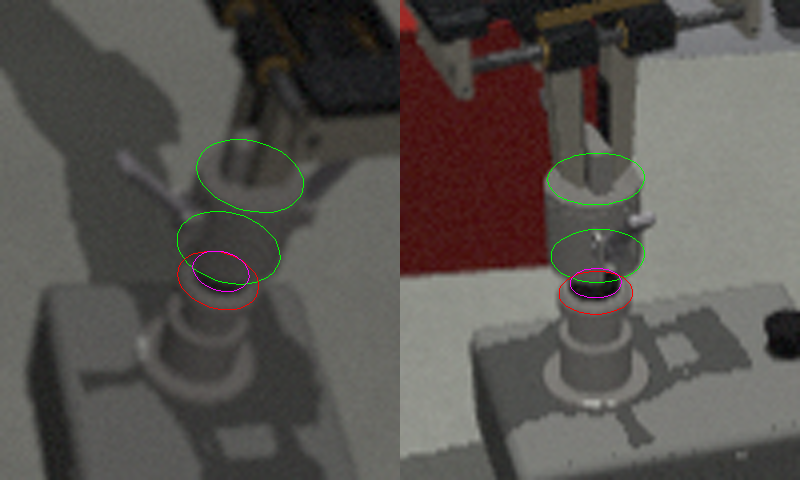

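```bash
python3 - <<'E'
from h import *
s=env.observe();p=s["eef_pos"];print(p,s["time"]);t=np.linspace(0,2*np.pi,60)
def circ(c,r,z): return np.c_[c[0]+r*np.cos(t),c[1]+r*np.sin(t),np.full(60,z)]
o=[]
for n,(u,v) in dict(scene=(365,140),side=(230,45)).items():
    d=cam(n);i=d["img"][v:v+60,u:u+50,::-1];i=cv2.resize(cv2.convertScaleAbs(i,alpha=2 if n=="scene" else 1.2),None,fx=8,fy=8,interpolation=cv2.INTER_CUBIC)
    for off,col in(((0,0),(0,255,0)),((-.001,.003),(0,255,255))):
      c=p[:2]+off
      for z in(.0685,.0165):
        q=((proj(d,circ(c,.028,p[2]-z))-[u,v]+.5)*8).astype(np.int32);cv2.polylines(i,[q],True,col,1)
    o.append(i)
cv2.imwrite("pics/ab6.png",np.hstack(o))
E
```

```text
[0.59983726 0.22950514 0.2416187 ] 10.45
```

View pics/ab6.png

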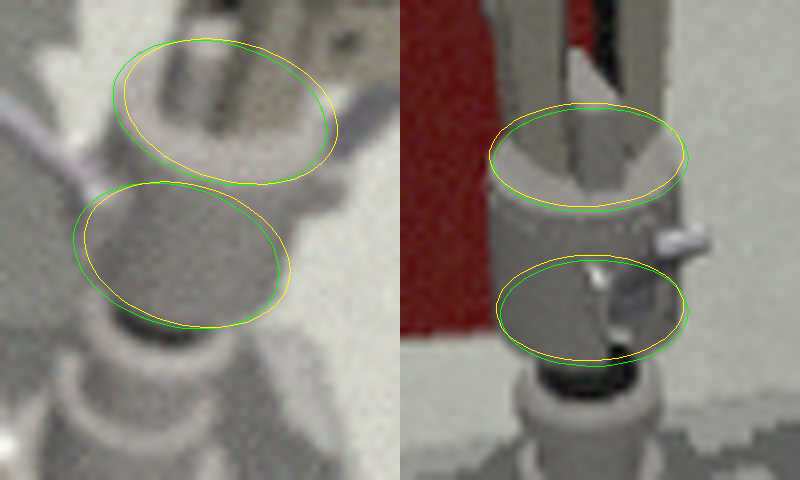

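Request:
arm_command(
  commands=[
    [0,-1.5,-1.5,8,0,0,0],
    [0,-1.5,-1.5,15,0,0,0],
    [0,-1.5,-1.5,18,0,0,0],
    [0,-1.5,-1.5,20,0,0,0],
    [0,-1.5,-1.5,22,0,0,0],
    [0,-1.5,-1.5,24,0,0,0],
    [0,-1.5,-1.5,24,0,0,0],
  ],
)

```text
time: 11.25
eef_pos: [0.5985, 0.2279, 0.2164]
ee_rot: [[-0.282, 0.959, 0.001], [0.959, 0.282, 0.0], [0.0, 0.001, -1.0]]
force: [1.0, 0.5, -4.6]
width: 0.146
```

Request:
arm_command(
  commands=[
    [0,0,0,2,0,0,0],
    [0,0,0,4,0,0,0],
    [0,0,0,6,0,0,0],
    [0,0,0,8,0,0,0],
    [0,0,0,8,0,0,0],
  ],
)

```text
time: 11.75
eef_pos: [0.5985, 0.2279, 0.2082]
ee_rot: [[-0.282, 0.959, 0.001], [0.959, 0.282, 0.001], [0.0, 0.001, -1.0]]
force: [1.9, 1.9, -6.0]
width: 0.149
```

Request:
arm_command(
  commands=[
    [0,0,0,3,0,0,0],
    [0,0,0,6,0,0,0],
    [0,0,0,9,0,0,0],
    [0,0,0,12,0,0,0],
    [0,0,0,12,0,0,0],
  ],
)

```text
time: 12.25
eef_pos: [0.5984, 0.2279, 0.1959]
ee_rot: [[-0.282, 0.959, 0.0], [0.959, 0.282, 0.0], [0.0, 0.001, -1.0]]
force: [2.7, 3.1, -5.7]
width: 0.147
```

```bash
cat >> h.py <<'E'
def ab(name,u1=365,v1=140,u2=230,v2=45):
    o=[]
    for n,(u,v) in dict(scene=(u1,v1),side=(u2,v2)).items():
        d=cam(n);i=d["img"][v:v+60,u:u+50,::-1];o.append(cv2.resize(cv2.convertScaleAbs(i,alpha=2 if n=="scene" else 1.2),None,fx=8,fy=8,interpolation=cv2.INTER_CUBIC))
    cv2.imwrite(name,np.hstack(o))
E
python3 - <<'E'
from h import *
ab("pics/ab7.png",v1=150,v2=60);s=env.observe();print(s["eef_pos"],s["force"],s["ft_torque"])
E
```

```text
[0.5984401  0.22794331 0.19598459] [ 3.15498653  2.25126054 -6.64138028] [ 0.54284989 -0.73782185  0.01106325]
```

View pics/ab7.png

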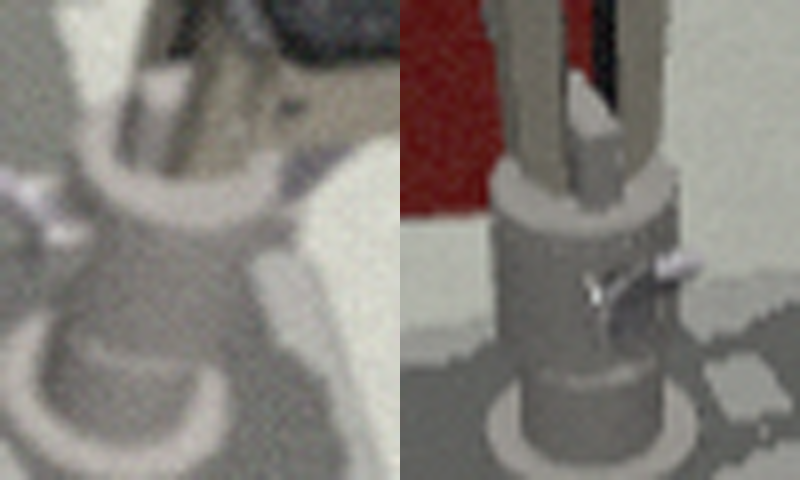

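The cap is over the spout. A small side force of about 3 N towards +x+y shows, so I'll shift about 1 mm that way and continue slowly.

Request:
arm_command(
  commands=[
    [0,0.5,1,2,0,0,0],
    [0,0.5,1,5,0,0,0],
    [0,0.5,1,8,0,0,0],
    [0,0.5,1,11,0,0,0],
    [0,0.5,1,14,0,0,0],
    [0,0.5,1,14,0,0,0],
  ],
)

```text
time: 12.95
eef_pos: [0.5987, 0.228, 0.1817]
ee_rot: [[-0.282, 0.959, -0.001], [0.959, 0.282, -0.001], [-0.0, -0.001, -1.0]]
force: [0.8, 0.2, -4.8]
width: 0.147
```

Request:
arm_command(
  commands=[
    [0,0,0,0.7,0,0,0],
    [0,0,0,1.4,0,0,0],
    [0,0,0,2.1,0,0,0],
    [0,0,0,2.8,0,0,0],
  ],
)

```text
time: 13.35
eef_pos: [0.5988, 0.228, 0.1795]
ee_rot: [[-0.282, 0.959, -0.001], [0.959, 0.282, -0.001], [-0.0, -0.001, -1.0]]
force: [0.0, -0.5, -3.5]
width: 0.146
```

Request:
arm_command(
  commands=[
    [0,0,0,0.5,0,0,0],
    [0,0,0,1,0,0,0],
    [0,0,0,1.5,0,0,0],
    [0,0,0,2,0,0,0],
  ],
)

```text
time: 13.75
eef_pos: [0.5989, 0.2281, 0.179]
ee_rot: [[-0.282, 0.959, -0.0], [0.959, 0.282, 0.0], [0.0, -0.0, -1.0]]
force: [-4.2, -0.5, 7.5]
width: 0.147
```

Request:
arm_command(
  commands=[
    [0,0,0,0.5,0,0,0],
    [0,0,0,1,0,0,0],
    [0,0,0,1,0,0,0],
  ],
)

```text
time: 14.05
eef_pos: [0.5989, 0.228, 0.1789]
ee_rot: [[-0.282, 0.959, 0.0], [0.959, 0.282, 0.0], [0.0, 0.0, -1.0]]
force: [-5.1, -1.5, 8.1]
width: 0.148
```

Request:
arm_command(
  commands=[
    [0,0,0,0.5,0,0,0],
    [0,0,0,1,0,0,0],
    [0,0,0,1.5,0,0,0],
    [0,0,0,1.5,0,0,0],
  ],
)

```text
time: 14.45
eef_pos: [0.5989, 0.2281, 0.1777]
ee_rot: [[-0.282, 0.959, 0.0], [0.959, 0.282, 0.001], [0.0, 0.001, -1.0]]
force: [-5.2, -0.9, 9.6]
width: 0.149
```

Request:
arm_command(
  commands=[
    [0,0,0,0.5,0,0,0],
    [0,0,0,1,0,0,0],
    [0,0,0,1.5,0,0,0],
    [0,0,0,2,0,0,0],
    [0,0,0,2,0,0,0],
  ],
)

```text
time: 14.95
eef_pos: [0.5989, 0.228, 0.1757]
ee_rot: [[-0.282, 0.959, 0.0], [0.959, 0.282, 0.001], [0.0, 0.0, -1.0]]
force: [-5.0, -1.3, 10.0]
width: 0.151
```

Request:
arm_command(
  commands=[
    [0,0,0,0.4,0,0,0],
    [0,0,0,0.8,0,0,0],
    [0,0,0,1.2,0,0,0],
    [0,0,0,1.2,0,0,0],
  ],
)

```text
time: 15.35
eef_pos: [0.5989, 0.228, 0.1745]
ee_rot: [[-0.282, 0.959, 0.0], [0.959, 0.282, 0.001], [0.0, 0.0, -1.0]]
force: [-4.4, -1.1, 10.8]
width: 0.15
```

Request:
arm_command(
  commands=[
    [0,0,0,0.4,0,0,0],
    [0,0,0,0.8,0,0,0],
    [0,0,0,1.2,0,0,0],
    [0,0,0,1.2,0,0,0],
  ],
)

```text
time: 15.75
eef_pos: [0.5989, 0.228, 0.1742]
ee_rot: [[-0.282, 0.959, 0.001], [0.959, 0.282, 0.001], [0.001, 0.001, -1.0]]
force: [-6.2, -3.0, 13.4]
width: 0.148
```

Request:
arm_command(
  commands=[
    [0,0,0,0.4,0,0,0],
    [0,0,0,0.8,0,0,0],
    [0,0,0,0.8,0,0,0],
  ],
)

```text
time: 16.05
eef_pos: [0.5989, 0.228, 0.1742]
ee_rot: [[-0.282, 0.959, 0.001], [0.959, 0.282, 0.001], [0.001, 0.001, -1.0]]
force: [-7.2, -1.9, 16.2]
width: 0.147
```

```bash
python3 - <<'E'
from h import *
ab("pics/ab8.png",v1=150,v2=60)
E
```

```text
(no output)
```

View pics/ab8.png

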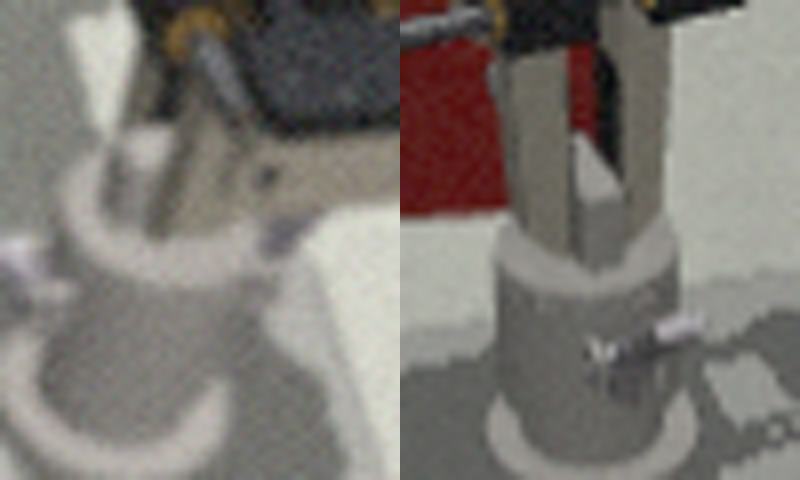

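z has stopped at 0.1742 with the force rising, after 4.6 mm of gasket travel: home. I'll relieve the push, then release and lift.

Request:
arm_command(
  commands=[
    [0,0,0,-2,0,0,0],
    [0,0,0,-4,0,0,0],
    [0,0,0,-5,0,0,0],
    [0.5,0,0,-5,0,0,0],
    [0.5,0,0,-5,0,0,0],
    [0.5,0,0,-5,0,0,0],
    [0.5,0,0,-5,0,0,0],
  ],
)

```text
time: 16.85
eef_pos: [0.5994, 0.2284, 0.1751]
ee_rot: [[-0.282, 0.959, 0.001], [0.959, 0.282, 0.0], [-0.0, 0.001, -1.0]]
force: [0.1, -1.4, -0.3]
width: 0.445
```

Request:
arm_command(
  commands=[
    [0.5,0,0,-10,0,0,0],
    [0.5,0,0,-40,0,0,0],
    [0,0,0,-85,0,0,0],
    [0,0,0,-115,0,0,0],
    [0,0,0,-115,0,0,0],
    [0,0,0,-115,0,0,0],
    [0,0,0,-115,0,0,0],
    [0,0,0,-115,0,0,0],
  ],
)

```text
time: 17.65
eef_pos: [0.5982, 0.2281, 0.2883]
ee_rot: [[-0.282, 0.959, -0.003], [0.959, 0.282, -0.001], [-0.0, -0.003, -1.0]]
force: [0.1, 1.2, 0.0]
width: 0.037
```

```bash
python3 - <<'E'
from h import *
w=cam("wrist");cv2.imwrite("pics/w6.png",w["img"][:,:,::-1])
s=env.observe();print(s["eef_pos"],s["force"],s["width"],s["time"])
for t,z in (("cap_seat",.152),("cap_grip",.176),("cam_p_end",.18),("cam_m_end",.18)):
    L=vision.landmark_of("wrist",t)[:2]; print(t,[(np.round(r["uv"],1),round(r["confidence"],2),np.round(ray(w,r["uv"],z),4)) for r in L])
ab("pics/ab9.png",v1=150,v2=60)
E
```

```text
[0.59837391 0.22819823 0.28843836] [-0.84882195 -0.22103774 -0.27802423] 0.017883007178831116 17.7
cap_seat [(array([256.4, 187.8]), 0.78, array([0.5969, 0.2282, 0.152 ])), (array([105.3, 238.2]), 0.59, array([0.4536, 0.1268, 0.152 ]))]
cap_grip [(array([ 99.9, 239.7]), 0.68, array([0.459 , 0.1373, 0.176 ])), (array([256.2, 197.4]), 0.67, array([0.5979, 0.2244, 0.176 ]))]
cam_p_end [(array([259.6, 133. ]), 0.9, array([0.5837, 0.2835, 0.18  ])), (array([ 59.4, 245.2]), 0.84, array([0.4216, 0.1215, 0.18  ]))]
cam_m_end [(array([137.7, 240.8]), 0.68, array([0.4977, 0.1495, 0.18  ])), (array([258.8, 255.4]), 0.52, array([0.6169, 0.1688, 0.18  ]))]
```

View pics/w6.png

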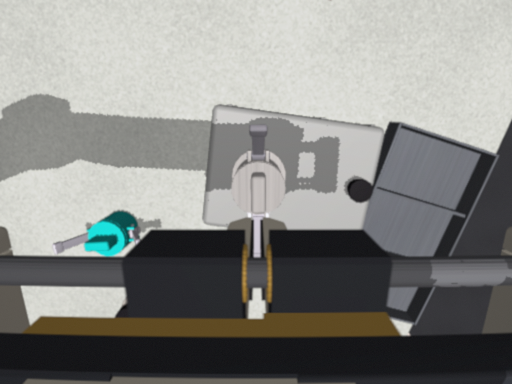

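View pics/ab9.png

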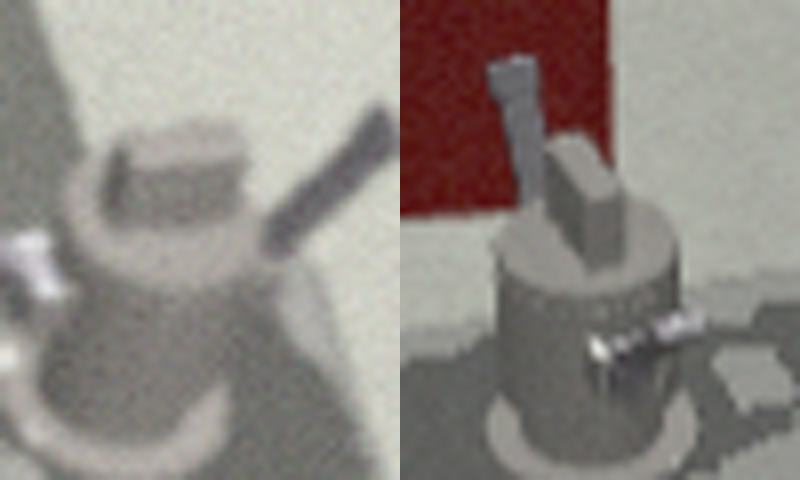

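The cap sits home with both arms up and nothing is touching it. Next I'll bring the closed fingers in beside the +tool-x arm, on its inner face.

Request:
arm_command(
  commands=[
    [0,20,0,0,0,0,0],
    [0,42,0,0,0,0,0],
    [0,42,0,0,0,0,0],
    [0,42,0,40,0,0,0],
    [0,42,0,75,0,0,0],
    [0,42,0,94,0,0,0],
    [0,42,0,96,0,0,0],
    [0,42,0,96,0,0,0],
    [0,42,0,96,0,0,0],
  ],
)

```text
time: 18.9
eef_pos: [0.5885, 0.2683, 0.1957]
ee_rot: [[-0.282, 0.96, 0.003], [0.96, 0.282, 0.001], [-0.0, 0.003, -1.0]]
force: [0.7, -0.2, 0.6]
width: 0.008
```

```bash
python3 - <<'E'
from h import *
s=env.observe();print(s["eef_pos"],s["force"],s["ee_rot"][:,0].round(3))
C=np.array([.5987,.2290,0]);print("rho",(s["eef_pos"]-C)@s["ee_rot"],"tip z",s["eef_pos"][2]-.014)
ab("pics/ab10.png",v1=145,v2=50)
E
```

```text
[0.58849065 0.26829089 0.19567278] [ 0.70178043 -0.17676305  0.60964385] [-0.282  0.96  -0.   ]
rho [ 0.04056689  0.00190248 -0.1956695 ] tip z 0.18167278421677882
```

View pics/ab10.png

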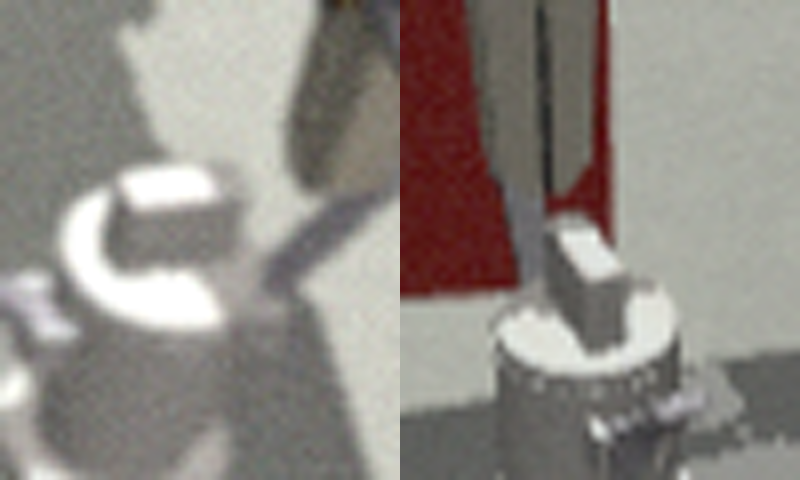

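Request:
arm_command(
  commands=[
    [0,5,-1.5,0,0,0,0],
    [0,11,-1.5,2,0,0,0],
    [0,17,-1.5,6,0,0,0],
    [0,21.5,-1.5,10.5,0,0,0],
    [0,25.5,-1.5,16,0,0,0],
    [0,28.5,-1.5,22,0,0,0],
    [0,31,-1.5,28,0,0,0],
    [0,31,-1.5,28,0,0,0],
  ],
)

```text
time: 19.8
eef_pos: [0.576, 0.2989, 0.1647]
ee_rot: [[-0.283, 0.959, -0.002], [0.959, 0.283, 0.0], [0.001, -0.002, -1.0]]
force: [-0.3, -0.2, 0.4]
width: 0.004
```

```bash
python3 - <<'E'
from h import *
s=env.observe();print(s["eef_pos"],s["force"])
C=np.array([.5987,.2290,0]);print("rho",(s["eef_pos"]-C)@s["ee_rot"],"tip z",s["eef_pos"][2]-.014)
ab("pics/ab11.png",u1=375,v1=145,v2=50)
E
```

```text
[0.57601995 0.29886386 0.16466439] [-0.25109775 -0.23697786  0.41683471]
rho [ 0.07356403 -0.00231514 -0.16459854] tip z 0.15066438775839847
```

View pics/ab11.png

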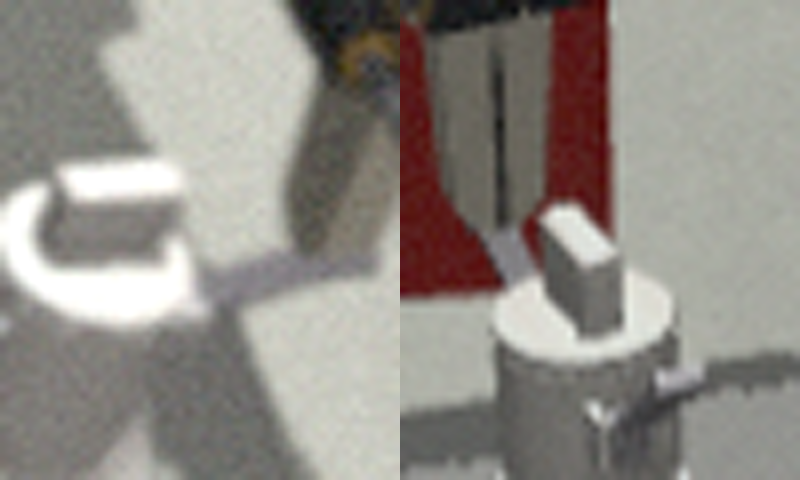

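Request:
arm_command(
  commands=[
    [0,1,1,6,0,0,0],
    [0,2.5,1,12,0,0,0],
    [0,5,1,18,0,0,0],
    [0,6,1,23,0,0,0],
    [0,5,1,28,0,0,0],
    [0,3.5,1,33,0,0,0],
    [0,0.5,1,38,0,0,0],
    [0,-2,1,42,0,0,0],
    [0,-2,1,42,0,0,0],
  ],
)

```text
time: 20.8
eef_pos: [0.5783, 0.2964, 0.1232]
ee_rot: [[-0.282, 0.959, -0.001], [0.959, 0.282, 0.0], [0.001, -0.001, -1.0]]
force: [-0.5, 0.7, 2.0]
width: 0.006
```

```bash
python3 - <<'E'
from h import *
s=env.observe();print(s["eef_pos"],s["force"])
C=np.array([.5987,.2290,0]);print("rho",(s["eef_pos"]-C)@s["ee_rot"],"tip z",s["eef_pos"][2]-.014)
ab("pics/ab12.png",u1=375,v1=150,v2=60)
E
```

```text
[0.57831439 0.29638177 0.12319161] [-0.45658866  0.70008657  1.95101504]
rho [ 0.07047543 -0.00065167 -0.1231456 ] tip z 0.10919161251340062
```

View pics/ab12.png

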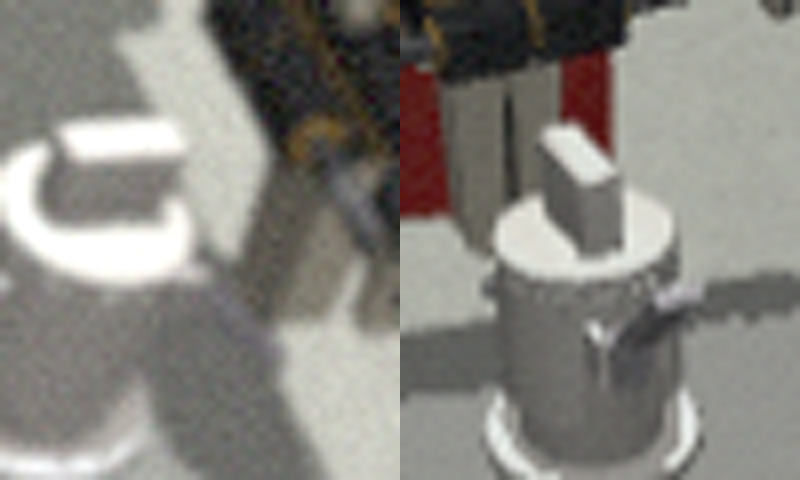

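Request:
arm_command(
  commands=[
    [0,-1.5,0,2,0,0,0],
    [0,-2.5,0,4,0,0,0],
    [0,-3,0,5,0,0,0],
    [0,-3,0,5,0,0,0],
  ],
)

```text
time: 21.3
eef_pos: [0.5792, 0.2935, 0.1188]
ee_rot: [[-0.282, 0.959, -0.0], [0.959, 0.282, 0.0], [0.0, -0.0, -1.0]]
force: [-0.1, 0.0, 2.4]
width: 0.004
```

Request:
arm_command(
  commands=[
    [0,-0.5,0,1,0,0,0],
    [0,-1,0,2,0,0,0],
    [0,-1.5,0,3,0,0,0],
    [0,-1.5,0,3,0,0,0],
  ],
)

```text
time: 21.7
eef_pos: [0.5798, 0.2927, 0.1163]
ee_rot: [[-0.282, 0.959, 0.0], [0.959, 0.282, 0.001], [0.001, 0.001, -1.0]]
force: [-1.7, 1.2, 5.2]
width: 0.006
```

Request:
arm_command(
  commands=[
    [0,-0.5,0,1,0,0,0],
    [0,-0.5,0,2,0,0,0],
    [0,-0.5,0,2,0,0,0],
  ],
)

```text
time: 22.0
eef_pos: [0.58, 0.2932, 0.1151]
ee_rot: [[-0.283, 0.959, 0.001], [0.959, 0.283, 0.003], [0.002, 0.002, -1.0]]
force: [-2.0, 2.1, 7.9]
width: 0.004
```

```bash
python3 - <<'E'
from h import *
s=env.observe();print(s["eef_pos"],s["force"])
C=np.array([.5987,.2290,0]);print("rho",(s["eef_pos"]-C)@s["ee_rot"],"tip z",s["eef_pos"][2]-.014)
E
```

```text
[0.58003869 0.2931939  0.11505031] [-1.97177281  2.11837398  7.89346558]
rho [ 0.06713685  0.0004679  -0.11488298] tip z 0.10105031372417465
```

Request:
arm_command(
  commands=[
    [0,0,0,1,0,0,0],
    [0,0,0,2,0,0,0],
    [0,0,0,2,0,0,0],
  ],
)

```text
time: 22.3
eef_pos: [0.5802, 0.294, 0.1136]
ee_rot: [[-0.283, 0.959, 0.002], [0.959, 0.283, 0.004], [0.004, 0.003, -1.0]]
force: [-1.5, 4.0, 9.7]
width: 0.007
```

Request:
arm_command(
  commands=[
    [0,2,0,-4,0,0,0],
    [0,5,0,-12,0,0,0],
    [0,8,0,-50,0,0,0],
    [0,8,0,-95,0,0,0],
    [0,8,0,-110,0,0,0],
    [0,8,0,-110,0,0,0],
  ],
)

```text
time: 22.9
eef_pos: [0.5793, 0.2987, 0.2248]
ee_rot: [[-0.281, 0.96, 0.005], [0.96, 0.281, 0.001], [-0.0, 0.005, -1.0]]
force: [0.6, 0.2, -1.1]
width: 0.004
```

```bash
python3 - <<'E'
from h import *
s=env.observe();print(s["eef_pos"],s["force"])
ab("pics/ab13.png",u1=375,v1=150,v2=60)
E
```

```text
[0.5793214  0.29872105 0.22484456] [ 0.61962587  0.15789624 -1.13008195]
```

View pics/ab13.png

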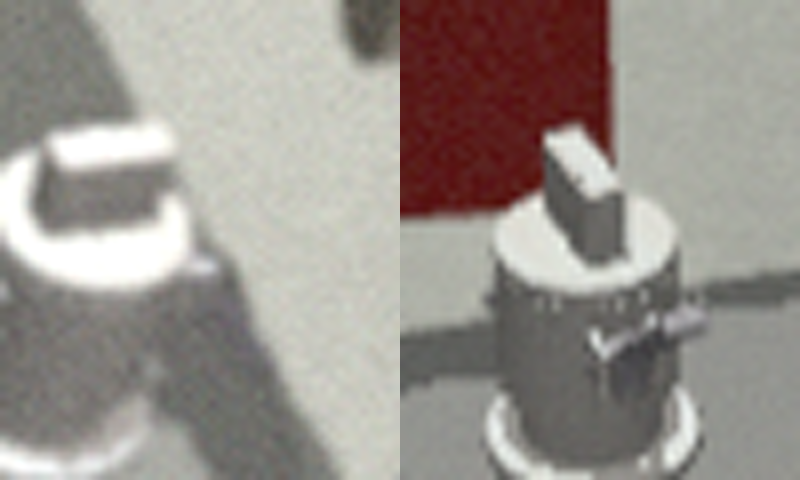

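```bash
cat > ov.py <<'E'
from h import *
import sys
def ov(name,sgn,u=365,v=150,n="scene",al=3.5):
    tx=np.array([-.282,.959,0])*sgn;C=np.array([.5982,.2300,.1057]);d=cam(n)
    i=cv2.resize(cv2.convertScaleAbs(d["img"][v:v+60,u:u+50,::-1],alpha=al),None,fx=8,fy=8,interpolation=cv2.INTER_CUBIC);j=i.copy()
    for th,col in((-50,(0,255,0)),(-38,(0,0,255))):
        t=np.radians(th);piv=C+.032*tx+[0,0,.029];e=piv+.058*(np.cos(t)*tx+np.sin(t)*np.array([0,0,1]))
        q=((proj(d,[piv,e])-[u,v]+.5)*8).astype(int);cv2.line(j,q[0].tolist(),q[1].tolist(),col,1)
    cv2.imwrite(name,np.hstack([i,j]))
E
python3 - <<'E'
from ov import *
ov("pics/ov1.png",1)
for c in("scene","side","wrist"):print([(np.round(r["uv"]),round(r["confidence"],2)) for t in("cam_p_end","cam_m_end") for r in vision.landmark_of(c,t)[:5]])
E
```

```text
[(array([405., 192.]), 0.6), (array([315., 199.]), 0.59), (array([310., 126.]), 0.48), (array([178., 134.]), 0.41), (array([281., 205.]), 0.48), (array([356., 177.]), 0.41), (array([320., 156.]), 0.38), (array([227., 161.]), 0.23)]
[(array([180., 312.]), 0.59), (array([256., 162.]), 0.58), (array([155., 174.]), 0.48), (array([270., 183.]), 0.59), (array([202., 159.]), 0.5), (array([212., 346.]), 0.48), (array([267.,  96.]), 0.41)]
[(array([260., 133.]), 0.9), (array([ 59., 245.]), 0.84), (array([138., 241.]), 0.68), (array([259., 255.]), 0.52)]
```

View pics/ov1.png

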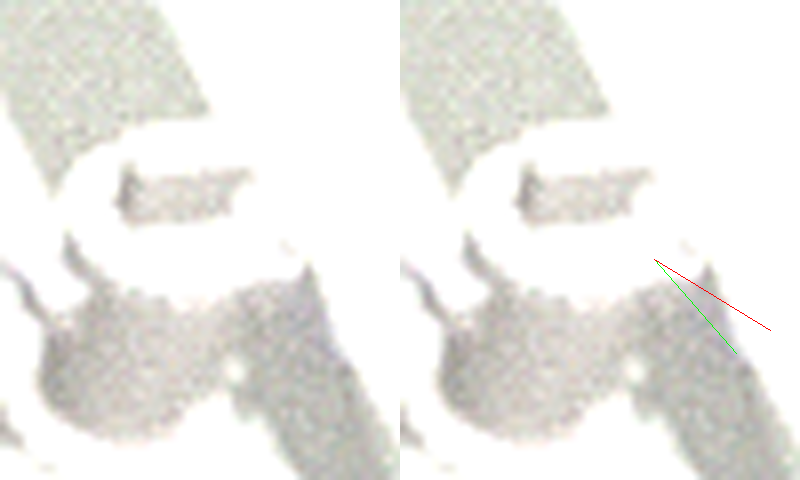

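The first arm is down: the network's end point at (405,192) lies on the predicted −50° line, and the other arm is still up. Now I'll move to the other side.

Request:
arm_command(
  commands=[
    [0,-5,-1,-40,0,0,0],
    [0,-50,-1,-50,0,0,0],
    [0,-95,-1,-50,0,0,0],
    [0,-113,-1,-50,0,0,0],
    [0,-113,-1,-50,0,0,0],
    [0,-113,-1,-50,0,0,0],
    [0,-113,-1,-10,0,0,0],
    [0,-113,-1,20,0,0,0],
    [0,-113,-1,31,0,0,0],
    [0,-113,-1,31,0,0,0],
    [0,-113,-1,31,0,0,0],
  ],
)

```text
time: 24.45
eef_pos: [0.6092, 0.1921, 0.192]
ee_rot: [[-0.284, 0.959, 0.002], [0.959, 0.284, 0.001], [0.001, 0.002, -1.0]]
force: [0.2, -0.2, 0.2]
width: 0.002
```

```bash
python3 - <<'E'
from h import *
s=env.observe();print(s["eef_pos"],s["force"])
C=np.array([.5982,.2300,0]);print("rho",(s["eef_pos"]-C)@s["ee_rot"],"tip z",s["eef_pos"][2]-.014)
ab("pics/ab14.png",u1=350,v1=140,v2=60)
E
```

```text
[0.60915108 0.19206291 0.19197682] [ 0.2067118  -0.15100382  0.15849007]
rho [-3.93736357e-02  1.04175758e-04 -1.91999886e-01] tip z 0.17797682437128215
```

View pics/ab14.png

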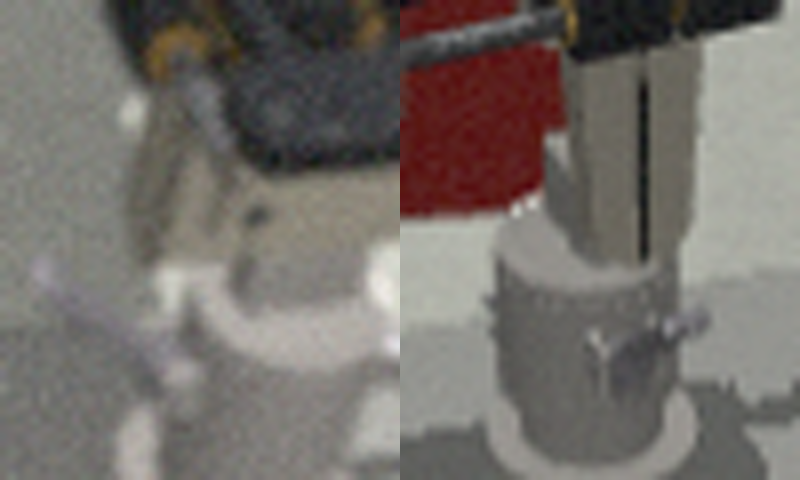

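Request:
arm_command(
  commands=[
    [0,-6,0,0,0,0,0],
    [0,-12,0,2,0,0,0],
    [0,-18.5,0,6,0,0,0],
    [0,-23,0,10.5,0,0,0],
    [0,-27,0,16,0,0,0],
    [0,-30,0,22,0,0,0],
    [0,-32.5,0,28,0,0,0],
    [0,-34,0,34,0,0,0],
    [0,-35.5,0,40,0,0,0],
    [0,-35.5,0,40,0,0,0],
  ],
)

```text
time: 25.55
eef_pos: [0.618, 0.1564, 0.1497]
ee_rot: [[-0.282, 0.959, -0.002], [0.959, 0.282, -0.0], [0.0, -0.002, -1.0]]
force: [-0.3, -0.3, 1.8]
width: 0.008
```

```bash
python3 - <<'E'
from h import *
s=env.observe();print(s["eef_pos"],s["force"])
C=np.array([.5982,.2300,0]);print("rho",(s["eef_pos"]-C)@s["ee_rot"],"tip z",s["eef_pos"][2]-.014)
ab("pics/ab15.png",u1=350,v1=140,v2=60)
E
```

```text
[0.61802416 0.15637249 0.14973385] [-0.29682411 -0.27489049  1.79728127]
rho [-0.07620541 -0.0020601  -0.14974219] tip z 0.1357338469178874
```

View pics/ab15.png

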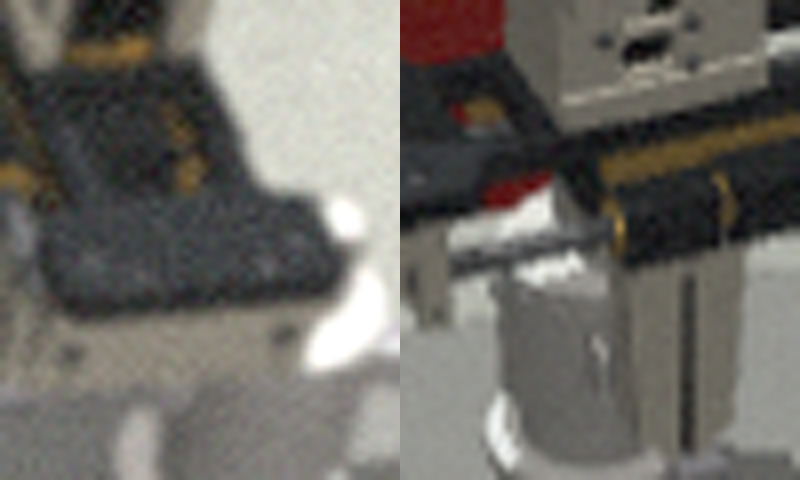

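Request:
arm_command(
  commands=[
    [0,-3,0,6,0,0,0],
    [0,-4,0,11,0,0,0],
    [0,-3.5,0,16,0,0,0],
    [0,-1.5,0,21,0,0,0],
    [0,1.5,0,26,0,0,0],
    [0,4,0,30,0,0,0],
    [0,6,0,33,0,0,0],
    [0,7,0,35,0,0,0],
    [0,7,0,35,0,0,0],
  ],
)

```text
time: 26.55
eef_pos: [0.6165, 0.1628, 0.1155]
ee_rot: [[-0.282, 0.959, -0.001], [0.959, 0.282, -0.001], [-0.001, -0.001, -1.0]]
force: [1.4, -1.7, 2.2]
width: 0.009
```

```bash
python3 - <<'E'
from h import *
s=env.observe()
C=np.array([.5982,.2300,0]);print("rho",(s["eef_pos"]-C)@s["ee_rot"],"tip z",s["eef_pos"][2]-.014)
E
```

```text
rho [-0.06975582 -0.00152463 -0.11543287] tip z 0.10148336237434886
```

Request:
arm_command(
  commands=[
    [0,1,0,1,0,0,0],
    [0,2,0,2,0,0,0],
    [0,2.5,0,3,0,0,0],
    [0,2.5,0,3,0,0,0],
  ],
)

```text
time: 26.95
eef_pos: [0.6168, 0.1634, 0.1145]
ee_rot: [[-0.281, 0.96, 0.002], [0.96, 0.281, -0.002], [-0.003, 0.001, -1.0]]
force: [-0.5, -3.4, 8.9]
width: 0.004
```

Force is now climbing with little motion. One more gentle push, then retreat.

Request:
arm_command(
  commands=[
    [0,0.5,0,1,0,0,0],
    [0,0.5,0,2,0,0,0],
    [0,0.5,0,2,0,0,0],
  ],
)

```text
time: 27.25
eef_pos: [0.6175, 0.1629, 0.1132]
ee_rot: [[-0.28, 0.96, 0.004], [0.96, 0.28, -0.003], [-0.004, 0.003, -1.0]]
force: [-0.0, -5.1, 10.7]
width: 0.008
```

Request:
arm_command(
  commands=[
    [0,-2,0,-4,0,0,0],
    [0,-5,0,-14,0,0,0],
    [0,-8,0,-50,0,0,0],
    [0,-8,0,-95,0,0,0],
    [0,-20,0,-140,0,0,0],
    [0,-60,0,-170,0,0,0],
    [0,-90,0,-170,0,0,0],
    [0,-90,0,-170,0,0,0],
    [0,-90,0,-170,0,0,0],
  ],
)

```text
time: 28.15
eef_pos: [0.6405, 0.0799, 0.2804]
ee_rot: [[-0.281, 0.96, -0.002], [0.96, 0.281, 0.002], [0.002, -0.002, -1.0]]
force: [0.7, 0.4, 0.3]
width: 0.008
```

```bash
python3 - <<'E'
from ov import *
print(env.observe()["eef_pos"])
ov("pics/ov2.png",-1,u=350,v=150,al=2);ov("pics/ov4.png",1,u=375,v=150,al=2);ov("pics/ov3.png",-1,u=230,v=65,n="side",al=1.2)
w=cam("wrist");cv2.imwrite("pics/w7.png",w["img"][:,:,::-1])
for c in("scene","side","wrist"):print(c,[(t,np.round(r["uv"]).tolist(),round(r["confidence"],2)) for t in("cam_p_end","cam_m_end","cap_seat") for r in vision.landmark_of(c,t)[:6]])
E
```

```text
[0.64048573 0.0799482  0.2803826 ]
scene [('cam_p_end', [181.0, 138.0], 0.59), ('cam_p_end', [314.0, 199.0], 0.55), ('cam_p_end', [306.0, 128.0], 0.49), ('cam_p_end', [404.0, 192.0], 0.38), ('cam_m_end', [282.0, 204.0], 0.57), ('cam_m_end', [349.0, 198.0], 0.48), ('cam_m_end', [150.0, 144.0], 0.48), ('cam_m_end', [320.0, 157.0], 0.4), ('cap_seat', [299.0, 205.0], 0.86), ('cap_seat', [385.0, 182.0], 0.8), ('cap_seat', [309.0, 155.0], 0.66), ('cap_seat', [170.0, 145.0], 0.6)]
side [('cam_p_end', [177.0, 315.0], 0.64), ('cam_p_end', [155.0, 175.0], 0.6), ('cam_p_end', [254.0, 163.0], 0.57), ('cam_m_end', [212.0, 346.0], 0.54), ('cam_m_end', [264.0, 123.0], 0.5), ('cam_m_end', [202.0, 158.0], 0.45), ('cam_m_end', [272.0, 184.0], 0.41), ('cap_seat', [195.0, 333.0], 0.91), ('cap_seat', [261.0, 179.0], 0.63), ('cap_seat', [179.0, 176.0], 0.63), ('cap_seat', [199.0, 272.0], 0.43)]
wrist [('cam_p_end', [37.0, 139.0], 0.61), ('cam_p_end', [218.0, 160.0], 0.6), ('cam_m_end', [124.0, 133.0], 0.72), ('cam_m_end', [259.0, 102.0], 0.63), ('cam_m_end', [226.0, 213.0], 0.48), ('cap_seat', [258.0, 23.0], 0.89), ('cap_seat', [92.0, 134.0], 0.73), ('cap_seat', [227.0, 184.0], 0.61)]
```

View pics/ov2.png

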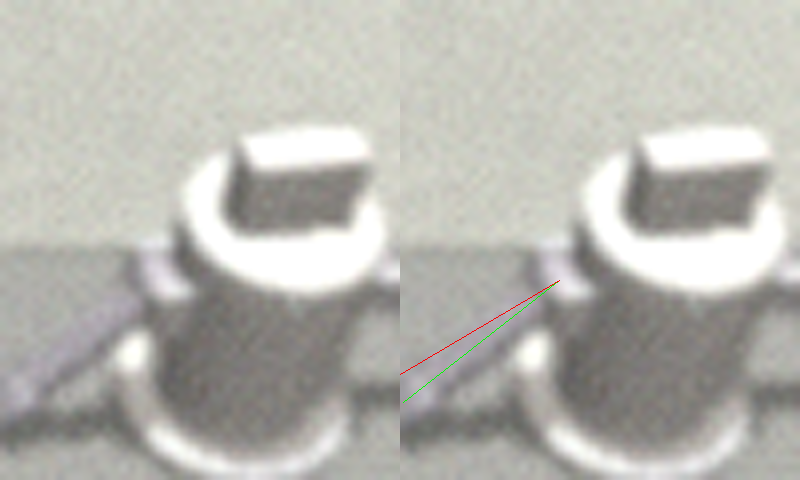

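View pics/ov3.png

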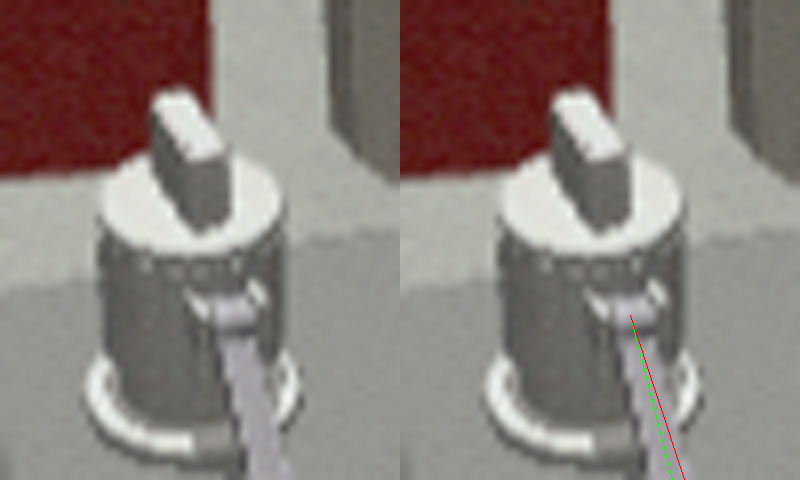

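View pics/w7.png

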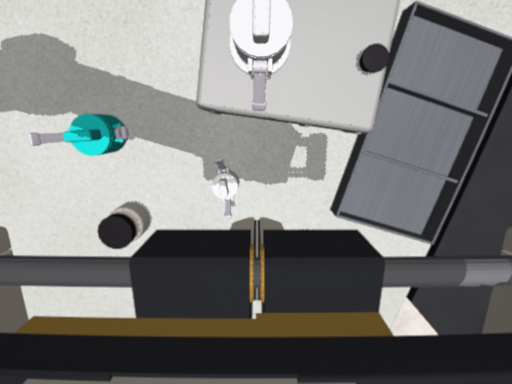

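View pics/ov4.png

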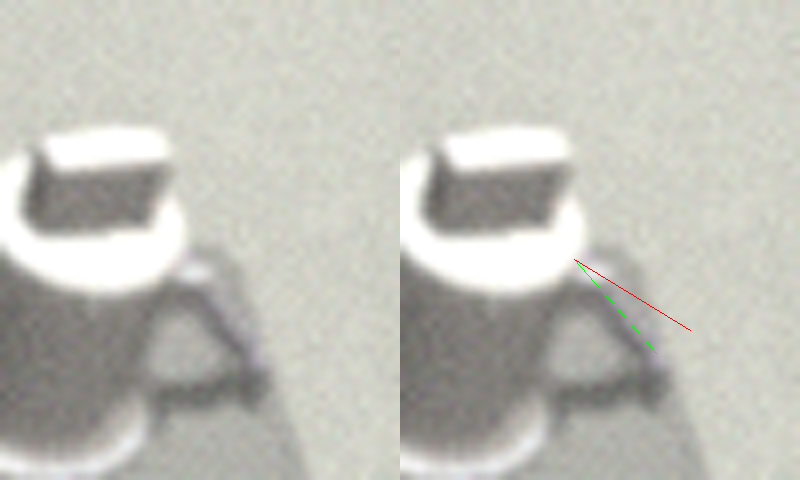

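```bash
python3 - <<'E'
from h import *
tx=-np.array([-.282,.959,0]);C=np.array([.5982,.2300,.1057]);o=[]
for n,(u,v),al in(("scene",(335,170),2),("side",(240,85),1.2),("wrist",(235,60),.8)):
    d=cam(n);i=cv2.resize(cv2.convertScaleAbs(d["img"][v:v+60,u:u+33,::-1],alpha=al),None,fx=8,fy=8,interpolation=cv2.INTER_CUBIC)
    for th,col in((-50,(0,200,0)),(-42,(255,0,0)),(-34,(0,0,255))):
        t=np.radians(th);piv=C+.032*tx+[0,0,.029];e=piv+.058*(np.cos(t)*tx+np.sin(t)*np.array([0,0,1]))
        q=((proj(d,[piv,e])-[u,v]+.5)*8).astype(int);cv2.line(i,q[0].tolist(),q[1].tolist(),col,1);cv2.circle(i,q[1].tolist(),4,col,1)
    o.append(i)
cv2.imwrite("pics/o5.png",np.hstack(o))
E
```

```text
(no output)
```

View pics/o5.png

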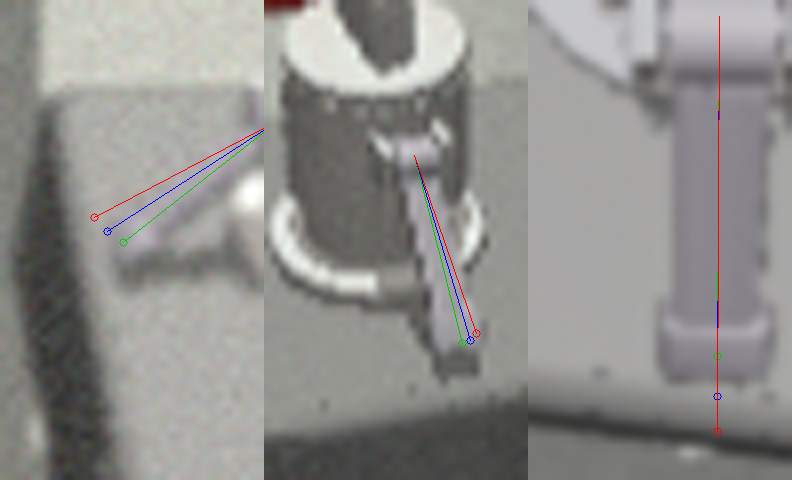

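```bash
python3 - <<'E'
from h import *
s=env.observe();print(s["time"],s["force"],s["eef_pos"]);print(order.sign_off())
E
```

```text
28.95 [ 0.22563409 -0.09685262 -0.06002547] [0.64118625 0.07961732 0.28094493]
the job is handed in; nothing more can be done
None
```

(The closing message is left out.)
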